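# Clear the headband off the switch box and hold its reset

### The arm

A 7-joint arm with a two-finger parallel gripper is mounted at the origin on the work surface. World frame = base frame: x ahead of the robot, y to its left, z up, the work surface at z = 0. Lengths are in m, angles in rad, forces in N, time in s.
With the tool pointing down it reaches from about 0.425 to 0.875 m from the base axis. Payload 8.4 kg.
Tool frame: the origin (TCP) lies at the very end of the fingers, on their centre line; the grasp point (between the pads) lies 19 mm behind it; z points along the fingers, y is the line along which they close (so a half turn about z gives the same grasp; the last joint's range is limited). The gripper opens to 85 mm and grips with 20 to 120 N. Pads are 22 mm wide; open, the fingers measure 114 mm over their backs; the gripper's body (76 mm by 85 mm) begins 54 mm behind the grasp point. The pads swing forward as they close: fully open they stand 13 mm farther back than shut.
Start: joints at [1.013, 0.333, 0.04, 1.465, -0.013, 1.343, -0.059], TCP at [0.288, -0.583, 0.231] pointing down, gripper open.
Joint ranges: [-2.58, 2.58], [-0.38, 2.09], [-1.3, 1.39], [0.25, 2.4], [-1.5, 4.64], [0.08, 2.09], [-2.65, 2.65]. Speed limits (rad/s): [2.22, 2.22, 2.79, 2.79, 3.14, 3.14, 3.14].

### API

Orientations are given as [roll, pitch, yaw] about the fixed x, y, z axes, in that order (R = Rz(yaw) Ry(pitch) Rx(roll)).
In Python, from bench import r gives the robot as it stands.
- The arm moves only by the shell command python3 -m handwheel 'ROWS' [FORCE]. ROWS is JSON, a list of rows, each a list of 5 numbers: the opening, from -1 (shut) to 1 (fully open), then the shift along the tool's x, y, z each as a share of 0.5 m, from -1 to 1, then the turn about the tool's z as a share of 60 degrees, from -1 to 1. In form: [[gripper, dx, dy, dz, turn], ...]. A call has 1 to 12 rows; each row is the pose to reach, as a shift and turn from the pose commanded when the call began, along the tool's axes at that moment; what a row does not reach only later rows make up. A row lasts 1/10 s, in which the tool goes at most 50 mm and 8.59 degrees, less where a joint would pass 70% of its speed; a pose out of reach is approached as far as the arm can. A call with a number of a shift or a turn outside -1 to 1 is refused whole. A call with a gripper value outside its range is refused whole. The fingers move at their own pace and stop on an object; FORCE is the grip in N (left out, the last holds). Time passes only in rows, so rows that repeat a pose let the fingers close. It gives the time, the measured TCP pose, the force, the opening and the grip force at its end, in the units of the state.
- r.get_obs(): the state, without advancing time (a new reading comes with each control period).
- r.read_camera(name): name is "side" or "top" or "wrist"; returns a dict with "color" (384x512x3 uint8, blue, green, red), "fx", "fy", "cx", "cy" (pixels), "world_to_cam" (4x4, takes a point from world to camera coordinates). Camera axes: x right, y down, z forward; pixel columns grow to the right and rows downward; lengths in m; the calibration is good to about 2 mm. A picture is of the moment at which its call begins. There is no depth.
- r.job_done(): hands the job in; it is judged then, once.
Trained networks look in the newest picture that a camera, given by its name, has taken for a name from the list of things; names that differ only in an ending like _2 or _b are one class to them, and where a whole thing is asked for, a point or a joint stands for the part that bears it (a point fixed in the world has none). Each returns a list of dicts, best first, with "conf" (0 to 1); they miss things now and then, are a little off and sometimes report something else, mostly with a low value. They report only what shows in the picture. A call takes as long as a camera call.
- r.recognise(camera, name): "extent" ([left, top, right, bottom] in pixels, round what is visible of it).
- r.mark_of(camera, name): "at" ([column, row] in pixels: a listed point, or the origin of a listed thing).
The state is a dict: "time": time; "joints": joint angles; "qvel": joint speeds; "joint_efforts": joint torques, N m; "ee_pos": TCP position; "orientation": TCP orientation; "ft_force": force on the tool from outside, world axes, zero at the start; "ft_torque": the same for the moment, N m; "gripper_width": finger opening in m; "grip_force": force on a finger pad.
Only numpy, scipy, OpenCV 4.12 (cv2) and the standard library are available. Lean on these libraries where they do the work, as an engineer would, in place of code of your own. Each camera call takes 0.05 s, during which the arm holds its last target. There are 200 camera calls.

### The job

The bench drill's switch box has tripped, and a headband frame is parked over it like an arch, in the way of the reset hole. First hang the headband over the steel rail, one leg on each side of the bar, and let go of it; then take the slim reset rod from the tool block, reach it down through the round hole in the box's cover and press the recessed button fully down. Finish while still gripping the rod and holding the button down with it; leave the other tools in the block and the other things on the bench where they are.

Things in the scene. Friction and masses are not known exactly. Their poses are not given: they have to be found in the camera images.
- switch_box: (all sizes in mm) grey steel switch box with a white cover, fixed on the bench, 160 (its x) x 100 (its y) x 80 high; origin at the centre of its underside. Its flat top cover is 10 thick with one round hole (see aperture); two raised rectangular pads (32 x 24, 8 high) sit on the other end of the cover, at x = +45, y = +20 and -20, and are not used.
- aperture (a point): centre of the 24 mm round hole in the box cover, at the cover's top surface (80 above the bench; x = -30, y = 0 in the box's frame). Right below it, out of finger reach, is the reset button
- button_top (a point): centre of the flat top of the reset button (28 mm across, pale), 40 below the cover's top surface when released; it moves down with the button
- reset_button (a joint): travel of the reset button: 0 released, 0.008 m fully down; a spring pushes it back up, with 1.6 N at the start and about 5 N fully down, then a hard stop
- headband: rigid black strap frame like an arch, 0.1 to 0.17 kg, straddling the box; arch in its y-z plane, 168 wide (y), 158 high; origin on the bench midway between the feet. Strap 24 wide (x), 8 thick; legs at y = +-76 with foot pads 44 x 16 x 36 high, 136 clear between; flat crown y = -36 to 36. Best grip: grey block on the crown, 24 (x) x 44 (y), z = 130 to 158, across x
- headband_crown (a point): middle of the underside of the headband's crown strap, 122 above its origin; this rests on the bar when hung
- headband_foot_a (a point): bottom of the foot at +y of the headband
- headband_foot_b (a point): bottom of the foot at -y of the headband
- hang_rail: steel rail fixed on the bench, left or right of the switch box: a round horizontal bar along its own y, 260 long and 16 thick, on two posts at its ends; origin on the bench under its middle
- hang_rail_mid (a point): middle of the bar, on its axis, 190 above the bench; x level across the bar, y along the bar, z up
- tool_block: wooden block fixed on the bench on the other side of the box, 70 (x) x 180 (y) x 50 high; origin at the centre of its underside. Three vertical holes, 11.5 mm wide and 38 deep, at y = -58, 0 and 58, hold three upright loose tools in any order
- reset_rod: the reset rod, the tallest of the three tools (165 long), 0.06 to 0.13 kg: straight slim steel shank 9 across and 105 long, then a plain straight wooden handle 20 across and 60 long (z = 105 to 165). Stands in a hole of the block; origin at its tip, z up along the rod
- rod_tip (a point): lower end of the reset rod, its tip
- rod_grip (a point): middle of the reset rod's handle, 135 above the tip
- punch: short thick dark steel punch standing in the block (26 across, 114 long), not used; origin at its tip
- bradawl: short tool with a bulging wooden handle (34 across, 100 long) standing in the block, not used; origin at its tip
- jar: glass jar with a steel lid, 68 across, 85 high, bystander; origin at its underside
- glue: white bottle, 52 across, 150 high, bystander; origin at its underside
- hammer: hammer, roughly 0.3 m long, lying on the bench beyond the box, bystander; origin on its axis
- tape: grey tape measure case, 70 x 38 x 62 high, bystander; origin at its underside
- offcut: wood offcut 110 x 45 x 20, bystander; origin at its underside
- tin: open steel tin, 80 across, 55 high, bystander; origin at its underside

How it is judged:
By the outcome, as a careful person would: the job done as asked, in the order asked, and still so for the second after the job is handed in, while the arm keeps its last pose, push and grip.
It also fails if it takes over 59 s, if anything falls off the work surface, if the arm or the gripper's body presses on something with over 40 N, if the wrist force passes 120 N, or if a joint passes its speed limit or range.

## Working session

There is one attempt and no reset: what is moved stays moved. The work goes in short steps, Python scripts to look and compute and a shell command to move; the robot and the scene stay as the last step left them, time stands still between calls to the robot, and variables do not carry over. Pictures are saved under pics/ and viewed, at most 10 in all, crops included, and the job is handed in when it is done.

```bash
mkdir -p pics; cat > h.py <<'E'
import numpy as np, cv2
from bench import r
def cam(n,save=None):
    d=r.read_camera(n)
    if save: cv2.imwrite('pics/'+save,d['color'])
    return d
def ray(d,uv):
    T=np.array(d['world_to_cam']);R=T[:3,:3];c=-R.T@T[:3,3]
    v=R.T@np.array([(uv[0]-d['cx'])/d['fx'],(uv[1]-d['cy'])/d['fy'],1]);return c,v/np.linalg.norm(v)
def onz(d,uv,z):
    c,v=ray(d,uv);return c+v*(z-c[2])/v[2]
def tri(rs):
    A=0;b=0
    for c,v in rs:
        P=np.eye(3)-np.outer(v,v);A=A+P;b=b+P@c
    p=np.linalg.solve(A,b)
    return p,[round(float(np.linalg.norm((np.eye(3)-np.outer(v,v))@(p-c))),4) for c,v in rs]
def proj(d,p):
    q=np.array(d['world_to_cam'])@np.r_[p,1];return np.array([d['fx']*q[0]/q[2]+d['cx'],d['fy']*q[1]/q[2]+d['cy']])
E
python3 - <<'E'
from h import *
np.set_printoptions(precision=4,suppress=True)
o=r.get_obs();print(o['ee_pos'],o['orientation'],o['time'])
D={n:cam(n,n+'0.png') for n in('top','side')}
cv2.imwrite('pics/both0.png',cv2.resize(np.hstack([D['top']['color'],D['side']['color']]),(800,300)))
for n in ['aperture','headband','headband_crown','headband_foot_a','headband_foot_b','hang_rail','hang_rail_mid','tool_block','switch_box','rod_grip','rod_tip','reset_rod','punch','bradawl','jar','glue','tape','tin','hammer']:
    for c in D:
        m=r.mark_of(c,n)[:2]; print(n,c,[(np.round(x['at'],1),round(x['conf'],2)) for x in m], [np.round(x['extent']) for x in r.recognise(c,n)[:1]] if n in('hang_rail','tool_block','headband','reset_rod') else '')
E
```

```text
[ 0.2877 -0.5824  0.2304] [-3.14    0.0001  0.4588] 0.0
aperture top [(array([251.9, 201. ]), 0.89), (array([212. , 261.9]), 0.5)] 
aperture side [(array([239.7, 202.5]), 0.89), (array([161.5, 316.4]), 0.17)] 
headband top [(array([248.8, 205.2]), 0.76)] [array([225., 196., 278., 212.])]
headband side [(array([241. , 228.6]), 0.91)] [array([215., 174., 265., 247.])]
headband_crown top [(array([252. , 198.3]), 0.9), (array([364.7, 201.8]), 0.61)] 
headband_crown side [(array([242.9, 186.4]), 0.76), (array([246. , 171.6]), 0.29)] 
headband_foot_a top [(array([273.2, 204. ]), 0.92), (array([229.2, 203.2]), 0.64)] 
headband_foot_a side [(array([220. , 239.2]), 0.62), (array([161.1, 320.1]), 0.26)] 
headband_foot_b top [(array([273.2, 204. ]), 0.92), (array([229.2, 203.2]), 0.64)] 
headband_foot_b side [(array([220. , 239.2]), 0.62), (array([161.1, 320.1]), 0.26)] 
hang_rail top [] [array([307., 188., 400., 228.])]
hang_rail side [(array([308.3, 176.3]), 0.9), (array([326.5, 228.9]), 0.49)] [array([290., 106., 322., 208.])]
hang_rail_mid top [(array([367.3, 177.9]), 0.55)] 
hang_rail_mid 
[... 730 characters left out ...]
e [(array([163.5, 312.6]), 0.73)] 
bradawl top [(array([142.5, 211.1]), 0.41)] 
bradawl side [(array([242.9, 189.1]), 0.68), (array([134.9, 326.3]), 0.63)] 
jar top [(array([178.3, 157.5]), 0.77), (array([251.9, 200.6]), 0.35)] 
jar side [(array([121.7, 257.6]), 0.63)] 
glue top [(array([257., 196.]), 0.67), (array([329.5, 157.6]), 0.6)] 
glue side [(array([248.8, 173.8]), 0.86)] 
tape top [(array([210.9, 262.1]), 0.63), (array([164.4, 218.2]), 0.52)] 
tape side [(array([222.7, 242.2]), 0.7), (array([272. , 291.7]), 0.64)] 
tin top [(array([367.7, 176.4]), 0.69)] 
tin side [(array([292.8, 164.4]), 0.76)] 
hammer top [(array([252.9, 145. ]), 0.75)] 
hammer side [(array([184.9, 201.2]), 0.84)]
```

View pics/top0.png

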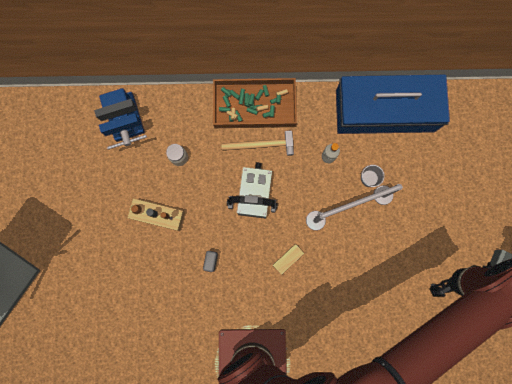

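View pics/side0.png

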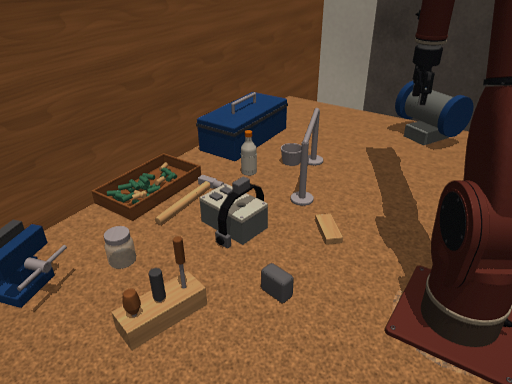

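The top view shows the box at (255,192) with the headband's arch across it at (252,203). The rail bar runs from (317,218) to (400,187), and the block is at (155,214). In the side view the rod is the rightmost, tallest tool, with its handle at (179,248).

```bash
python3 - <<'E'
from h import *
np.set_printoptions(precision=4,suppress=True)
D={n:cam(n) for n in('top','side','wrist')}
t,s=D['top'],D['side']
cv2.imwrite('pics/w0.png',D['wrist']['color'])
print('fx',t['fx'],'campos',ray(t,(0,0))[0],ray(s,(0,0))[0],ray(D['wrist'],(0,0))[0])
print('grip px/m', proj(t,[.55,0,.1]),proj(t,[.65,0,.1]))
print('crown',tri([ray(t,(252,198.3)),ray(s,(242.9,186.4))]))
print('ap',onz(t,(251.9,201),.08),onz(s,(239.7,202.5),.08))
print('feet',onz(t,(273.2,204),0.036),onz(t,(229.2,203.2),.036))
print('rail ends top z.19',onz(t,(317,218),.19),onz(t,(400,187),.19))
print('rail ends side z.19',onz(s,(304.5,144),.19),onz(s,(317.5,110),.19))
print('rod',tri([ray(t,(164,215.4)),ray(s,(178.1,247.1))]),onz(t,(164,215.4),.147))
print('block corners',[onz(t,p,.05) for p in((133,200),(184,212),(180,230),(129,218))])
print('box corners',[onz(t,p,.08) for p in((246,168),(271,170),(267,218),(239,216))])
E
```

```text
fx 442.66748631031913 campos [ 0.362  -0.036   1.5791] [0.007  0.723  0.6813] [ 0.3621 -0.5456  0.3723]
grip px/m [249.7373 200.9664] [249.4106 171.78  ]
crown (array([ 0.5504, -0.0108,  0.1356]), [0.0045, 0.0045])
ap [ 0.5523 -0.0069  0.08  ] [ 0.5599 -0.0148  0.08  ]
feet [ 0.5462 -0.0807  0.036 ] [0.5513 0.0738 0.036 ]
rail ends top z.19 [ 0.4815 -0.213   0.19  ] [ 0.5762 -0.4787  0.19  ]
rail ends side z.19 [ 0.4817 -0.2184  0.19  ] [ 0.5703 -0.4744  0.19  ]
rod (array([0.4997, 0.2764, 0.1543]), [0.0004, 0.0004]) [0.5008 0.2783 0.147 ]
block corners [array([0.5657, 0.4088, 0.05  ]), array([0.521 , 0.2301, 0.05  ]), array([0.4587, 0.2434, 0.05  ]), array([0.5028, 0.4212, 0.05  ])]
box corners [array([0.6673, 0.0121, 0.08  ]), array([ 0.659, -0.074,  0.08 ]), array([ 0.4934, -0.0575,  0.08  ]), array([0.5016, 0.0376, 0.08  ])]
```

```bash
python3 -m handwheel '[[1,0,0,-0.3,0],[1,0.96,-0.76,-0.3,-1],[1,0.96,-0.76,-0.3,-1],[1,0.96,-0.76,-0.3,-1],[1,0.96,-0.76,-0.3,-1],[1,0.96,-0.76,-0.3,-1],[1,0.96,-0.76,-0.3,-1],[1,0.96,-0.76,-0.3,-1],[1,0.96,-0.76,-0.3,-1],[1,0.96,-0.76,-0.3,-1],[1,0.96,-0.76,-0.3,-1],[1,0.96,-0.76,-0.3,-1]]'
python3 -m handwheel '[[1,0,0,0,0]]' >/dev/null
python3 - <<'E'
from h import *
np.set_printoptions(precision=4,suppress=True)
o=r.get_obs();print(o['ee_pos'],o['orientation'],o['time'],np.array(o['joints']))
E
```

```text
time: 3.75
ee_pos: [0.5207, -0.0903, 0.3707]
orientation: [3.141, 0.0, 1.506]
ft_force: [0.8, -0.1, -0.5]
gripper_width: 0.0853
grip_force: 0.0
[ 0.5224 -0.0843  0.3713] [ 3.139  -0.0025  1.5165] 3.85 [ 0.5163  0.074  -0.4658  1.5001  0.0307  1.5728 -0.0025]
```

```bash
python3 - <<'E'
from h import *
np.set_printoptions(precision=4,suppress=True)
d=cam('wrist','w1.png')
o=r.get_obs();print(o['ee_pos'],o['orientation'],o['time'])
for n in ['aperture','headband_crown','headband_foot_a','headband']:
    print(n,[(np.round(x['at'],1),round(x['conf'],2)) for x in r.mark_of('wrist',n)[:2]])
print(d['fx'],ray(d,(256,192)))
E
```

```text
[ 0.5214 -0.0882  0.3706] [ 3.1403 -0.0009  1.5126] 3.9
aperture [(array([274.8,  98.8]), 0.82), (array([292.9,  98.9]), 0.62)]
headband_crown [(array([273.3,  95.8]), 0.83), (array([165.7, 170.7]), 0.72)]
headband_foot_a [(array([266.6, 136.8]), 0.89), (array([268.5,  43.4]), 0.68)]
headband [(array([270.9,  93.4]), 0.66)]
282.5530043659451 (array([ 0.5255, -0.0008,  0.5125]), array([-0.0143, -0.3366, -0.9416]))
```

View pics/w1.png

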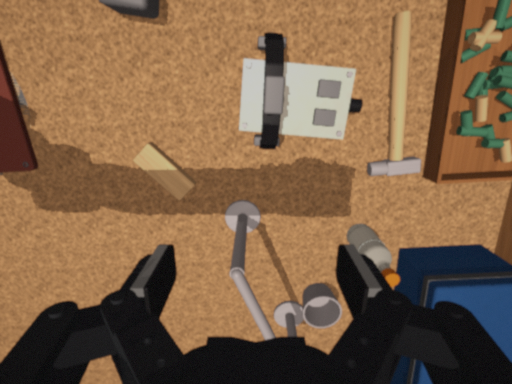

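The wrist view shows the headband's arch upright at column 274, with its block at (274,95) and feet at about (267,137) and (268,43). The rail bar comes into view at (240,275).

```bash
python3 - <<'E'
from h import *
np.set_printoptions(precision=4,suppress=True)
d=cam('wrist');img=d['color']
print('block',onz(d,(274,95),.158),'marks crown z.122',onz(d,(273.3,95.8),.122))
a,b=onz(d,(266.6,136.8),0),onz(d,(268.5,43.4),0);print('feet',a,b,(a+b)/2,np.degrees(np.arctan2(*(b-a)[[1,0]])))
print('ap',onz(d,(274.8,98.8),.08))
c=[onz(d,p,.08) for p in((242,59),(355,68),(347,139),(240,131))];print('box',c,sum(c)/4)
e=(c[1]+c[2]-c[0]-c[3])/2;print(np.degrees(np.arctan2(e[1],e[0])),np.linalg.norm(e))
cr=cv2.resize(img[20:165,215:375],None,fx=5,fy=5,interpolation=cv2.INTER_CUBIC)[:600,:800]
cv2.imwrite('pics/w1c.png',cr)
E
```

```text
block [ 0.5457 -0.0163  0.158 ] marks crown z.122 [ 0.5469 -0.0179  0.122 ]
feet [ 0.5387 -0.0897  0.    ] [0.5499 0.0609 0.    ] [ 0.5443 -0.0144  0.    ] 85.72037163500231
ap [ 0.5513 -0.0231  0.08  ]
box [array([0.5081, 0.0328, 0.08  ]), array([0.6656, 0.0106, 0.08  ]), array([ 0.6583, -0.0887,  0.08  ]), array([ 0.4969, -0.0658,  0.08  ])] [ 0.5822 -0.0278  0.08  ]
-8.036874651935719 0.16104250671947837
```

View pics/w1c.png

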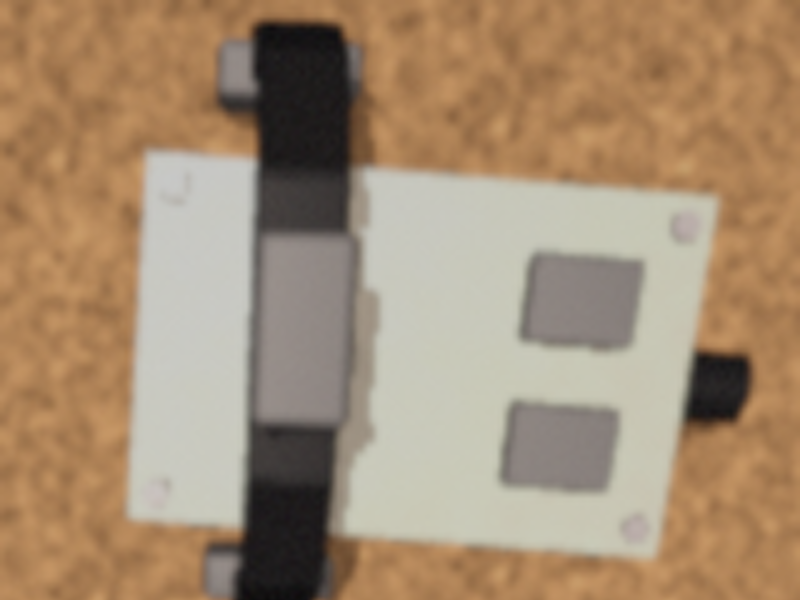

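The crop shows the block's top corners at (262,233), (352,235), (347,425) and (255,420). The arm was still settling between shots, so I'll redo this with matched pixels.

```bash
python3 -m handwheel '[[1,0,0,0,0],[1,0,0,0,0]]' >/dev/null; python3 - <<'E'
from h import *
np.set_printoptions(precision=4,suppress=True)
d=cam('wrist');img=d['color']
g=cv2.imread('pics/w1c.png');n=cv2.resize(img[20:165,215:375],None,fx=5,fy=5,interpolation=cv2.INTER_CUBIC)[:600,:800]
sh=np.array(cv2.phaseCorrelate(np.float32(g.mean(2)),np.float32(n.mean(2)))[0]);print('shift',sh)
P=lambda p:(215-.4+(p[0]+sh[0])/5,20-.4+(p[1]+sh[1])/5)
c=[onz(d,P(p),.158) for p in((262,233),(352,235),(347,425),(255,420))];m=sum(c)/4
e=(c[0]+c[1]-c[2]-c[3])/2;print('block',m,'size',np.linalg.norm(e),np.linalg.norm(c[1]-c[0]),'ydir',np.degrees(np.arctan2(e[1],e[0])))
c=[onz(d,P(p),.08) for p in((147,152),(718,195),(657,555),(127,518))];m=sum(c)/4
e=(c[1]+c[2]-c[0]-c[3])/2;print('box',m,'xdir',np.degrees(np.arctan2(e[1],e[0])),np.linalg.norm(e)); u=e/np.linalg.norm(e);print('aperture',m-.03*u)
o=r.get_obs();print(o['ee_pos'],o['orientation'],o['time'])
# bar
pts=[onz(d,p,.19) for p in((237,273),(270,337))];print('bar',pts)
E
```

```text
shift [-0.0252  0.1413]
block [ 0.548  -0.0053  0.158 ] size 0.04160328208253959 0.020717470831397643 ydir 85.58715296736021
box [ 0.5841 -0.0152  0.08  ] xdir -7.698067536494966 0.1596228465878845
aperture [ 0.5544 -0.0112  0.08  ]
[ 0.52   -0.0928  0.37  ] [-3.1415  0.0001  1.505 ] 4.4
bar [array([ 0.4843, -0.2382,  0.19  ]), array([ 0.523 , -0.3519,  0.19  ])]
```

```bash
python3 -m handwheel '[[0.3,0.178,0.044,0.2,0],[0.3,0.178,0.044,0.2,0],[0.3,0.178,0.044,0.25,0],[0.3,0.178,0.044,0.4,0],[0.3,0.178,0.044,0.44,0],[0.3,0.178,0.044,0.47,0],[0.3,0.178,0.044,0.484,0],[0.3,0.178,0.044,0.484,0],[0.3,0.178,0.044,0.484,0],[0.3,0.178,0.044,0.484,0]]'
python3 -m handwheel '[[-1,0,0,0,0],[-1,0,0,0,0],[-1,0,0,0,0],[-1,0,0,0,0],[-1,0,0,0,0],[-1,0,0,0,0]]' 50
```

```text
time: 5.4
ee_pos: [0.549, -0.0049, 0.1297]
orientation: [3.139, 0.0, 1.506]
ft_force: [-0.1, -0.6, -0.0]
gripper_width: 0.0556
grip_force: 0.0
time: 6.0
ee_pos: [0.5486, -0.0049, 0.1288]
orientation: [3.14, 0.0, 1.506]
ft_force: [0.5, 0.2, 5.7]
gripper_width: 0.0234
grip_force: 50.8
```

```bash
python3 -m handwheel '[[-1,0,0,-0.04,0],[-1,0,0,-0.1,0],[-1,0,0,-0.2,0],[-1,0,0,-0.3,0],[-1,0,0,-0.4,0],[-1,0,0,-0.48,0],[-1,0,0,-0.48,0],[-1,0,0,-0.48,0],[-1,0,0,-0.48,0]]'
python3 - <<'E'
from h import *
np.set_printoptions(precision=4,suppress=True)
d=cam('wrist','w2.png');s=cam('side','s2.png')
o=r.get_obs();print(o['ee_pos'],o['orientation'],o['time'],o['gripper_width'],o['ft_force'])
cv2.imwrite('pics/m2.png',cv2.resize(np.hstack([s['color'],d['color']])[:,100:],(800,332)))
for n in('top','side'):
    t=cam(n); print(n,[(x['at'],x['conf']) for x in r.mark_of(n,'hang_rail_mid')[:2]])
E
```

```text
time: 6.9
ee_pos: [0.5473, -0.005, 0.3662]
orientation: [-3.139, 0.0, 1.506]
ft_force: [-0.2, 0.4, -1.5]
gripper_width: 0.0235
grip_force: 50.2
[ 0.5473 -0.005   0.3662] [-3.1386  0.      1.506 ] 7.0 0.023011649973528135 [-0.7443  0.4262 -2.231 ]
top [([361.5, 200.3], 0.8)]
side [([312.8, 126.7], 0.83), ([159.7, 312.8], 0.26)]
```

View pics/m2.png

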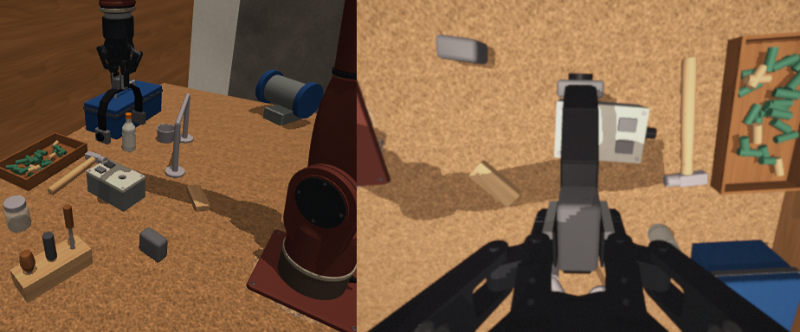

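The picture shows the headband held upright with its feet clear of the box. The uncovered hole is now visible. Next I'll zoom in on the rail.

```bash
python3 - <<'E'
from h import *
np.set_printoptions(precision=4,suppress=True)
t=cv2.imread('pics/top0.png')[170:240,300:410];s=cv2.imread('pics/s2.png')[95:215,280:335]
A=cv2.resize(t,None,fx=5,fy=5,interpolation=cv2.INTER_CUBIC);B=cv2.resize(s,None,fx=4.5,fy=4.5,interpolation=cv2.INTER_CUBIC)
c=np.zeros((540,800,3),np.uint8);c[:350,:550]=A;c[:540,552:552+B.shape[1]]=B[:540]
cv2.imwrite('pics/rail.png',c)
T,S=cam('top'),cam('side')
print(tri([ray(T,(361.5,200.3)),ray(S,(312.8,126.7))]),onz(T,(361.5,200.3),.19),onz(S,(312.8,126.7),.19))
E
```

```text
(array([ 0.5327, -0.3592,  0.1803]), [0.0044, 0.0044]) [ 0.5356 -0.3551  0.19  ] [ 0.5186 -0.34    0.19  ]
```

View pics/rail.png

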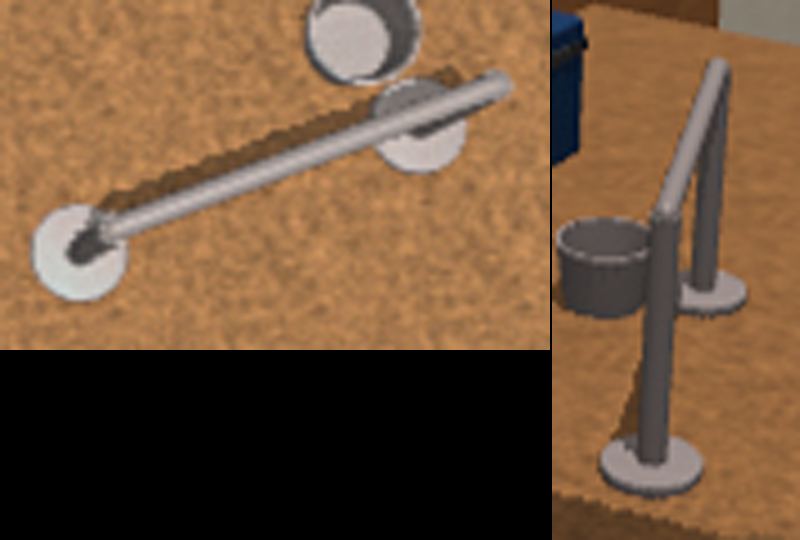

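The zoom shows the bar in the top view running from (320.6,215.0) to (401.2,186.4), and in the side view from (304.9,141.7) to (316.5,109.0).

```bash
python3 - <<'E'
from h import *
np.set_printoptions(precision=4,suppress=True)
T,S=cam('top'),cam('side')
a,b=onz(T,(320.6,215),.19),onz(T,(401.2,186.4),.19);c,e=onz(S,(304.9,141.7),.19),onz(S,(316.5,109),.19)
print(a,b,(a+b)/2,np.linalg.norm(b-a),np.degrees(np.arctan2(*(b-a)[[1,0]])));print(c,e,(c+e)/2,np.linalg.norm(e-c),np.degrees(np.arctan2(*(e-c)[[1,0]])))
E
```

```text
[ 0.4908 -0.2246  0.19  ] [ 0.5781 -0.4826  0.19  ] [ 0.5345 -0.3536  0.19  ] 0.27232595723330405 -71.30722533323288
[ 0.4879 -0.2323  0.19  ] [ 0.5773 -0.481   0.19  ] [ 0.5326 -0.3567  0.19  ] 0.26426691296355703 -70.21911004534576
```

```bash
python3 -m handwheel '[[-1,-0.06,0,0,0.14],[-1,-0.12,0,0,0.28],[-1,-0.2,0,0,0.42],[-1,-0.28,0,0,0.56],[-1,-0.36,0,0,0.7],[-1,-0.44,0,0,0.84],[-1,-0.52,0,0,1],[-1,-0.6,0,0,1],[-1,-0.66,0.002,0,1],[-1,-0.663,0.002,0,1],[-1,-0.663,0.002,0,1],[-1,-0.663,0.002,0,1]]'
python3 -m handwheel '[[-1,0,0,0,0.12],[-1,0,0,0,0.12],[-1,0,0,0,0.12],[-1,0,0,0,0.12]]'
python3 - <<'E'
from h import *
s=cam('side');t=cam('wrist')
cv2.imwrite('pics/m3.png',np.vstack([cv2.resize(s['color'][40:220,220:420],(600,540))[:300],cv2.resize(t['color'],(600,450))[:300]]))
E
```

```text
time: 8.6
ee_pos: [0.5279, -0.3344, 0.368]
orientation: [-3.141, -0.001, 0.46]
ft_force: [1.0, 1.0, -1.0]
gripper_width: 0.0235
grip_force: 50.2
time: 9.0
ee_pos: [0.5277, -0.3351, 0.3682]
orientation: [3.142, -0.0, 0.337]
ft_force: [-0.0, 0.6, -1.7]
gripper_width: 0.0234
grip_force: 50.2
```

View pics/m3.png

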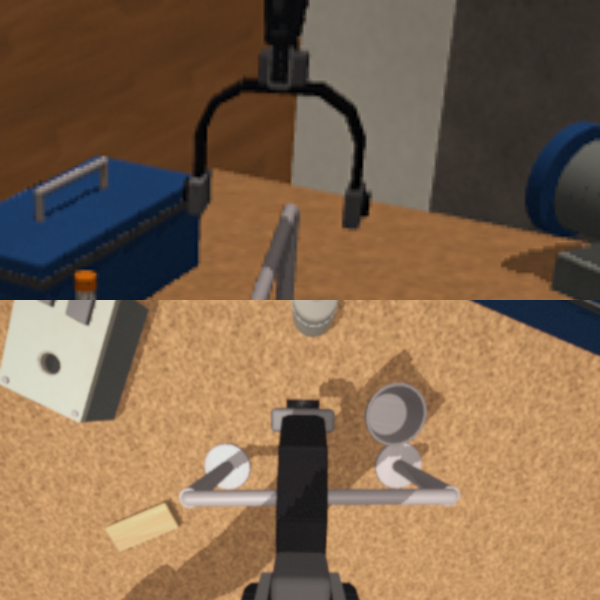

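The side view shows the headband held above the bar with one foot on each side. The wrist view shows the bar (rows about 168 of 384, columns 160 to 388) square to the strap.

```bash
python3 - <<'E'
from h import *
d=cam('wrist');a,b=onz(d,(160,168),.19),onz(d,(388,168),.19);o=r.get_obs();p=np.array(o['ee_pos']);u=(b-a)/np.linalg.norm(b-a)
print(a,b,(a+b)/2,np.linalg.norm(b-a),'perp offset world',(a-p-u*((a-p)@u))[:2],p,o['orientation'],np.degrees(np.arctan2(u[1],u[0])))
E
python3 -m handwheel '[[-1,0,0,0.08,0],[-1,0,0,0.16,0],[-1,0,0,0.22,0],[-1,0,0,0.27,0],[-1,0,0,0.3,0],[-1,0,0,0.3,0],[-1,0,0,0.3,0]]'
```

```text
[ 0.48892092 -0.2308401   0.19      ] [ 0.57628197 -0.4818595   0.19      ] [ 0.53260144 -0.3563498   0.19      ] 0.2657869302459163 perp offset world [-0.00190768 -0.00066392] [ 0.52750276 -0.33555411  0.36802823] [ 3.14157139e+00 -7.26555179e-05  3.34458490e-01] -70.81082085438209
time: 9.85
ee_pos: [0.5279, -0.3359, 0.2191]
orientation: [3.141, -0.001, 0.333]
ft_force: [-1.0, -0.2, -1.2]
gripper_width: 0.0236
grip_force: 50.1
```

```bash
python3 -m handwheel '[[-1,0,0,0.014,0],[-1,0,0,0.022,0],[-1,0,0,0.026,0],[-1,0,0,0.026,0],[-1,0,0,0.026,0]]'
```

```text
time: 10.35
ee_pos: [0.5275, -0.3357, 0.2052]
orientation: [3.141, -0.0, 0.333]
ft_force: [-0.7, -0.2, -1.7]
gripper_width: 0.0234
grip_force: 50.3
```

```bash
python3 -m handwheel '[[-1,0,0,0.003,0],[-1,0,0,0.006,0],[-1,0,0,0.006,0]]'; python3 -m handwheel '[[-0.3,0,0,0,0],[-0.2,0,0,0,0],[0,0,0,0,0],[0.1,0,0,0,0],[0.1,0,0,0,0],[0.1,0,0,0,0],[0.1,0,0,0,0]]'
```

```text
time: 10.65
ee_pos: [0.5277, -0.3358, 0.2045]
orientation: [3.14, -0.001, 0.333]
ft_force: [-6.8, 3.7, 13.7]
gripper_width: 0.0232
grip_force: 52.2
time: 11.35
ee_pos: [0.5274, -0.3357, 0.2019]
orientation: [-3.141, 0.0, 0.333]
ft_force: [0.4, -0.1, -0.6]
gripper_width: 0.0472
grip_force: 0.0
```

Contact was felt and the headband is released. I'll raise the arm and check it.

```bash
python3 -m handwheel '[[0.1,0,0,-0.04,0],[0.1,0,0,-0.1,0],[0.1,0,0,-0.2,0],[0.1,0,0,-0.3,0],[0.1,0,0,-0.3,0],[0.1,0,0,-0.3,0],[0.1,0,0,-0.3,0]]'
python3 - <<'E'
from h import *
np.set_printoptions(precision=4,suppress=True)
w=cam('wrist');s=cam('side');t=cam('top','top4.png')
c=np.zeros((600,600,3),np.uint8);c[:300]=cv2.resize(s['color'][70:220,240:390],(600,600))[:300];c[300:]=cv2.resize(w['color'],(600,450))[:300]
c[:300]=cv2.resize(s['color'][80:230,220:420],(600,450))[:300]
cv2.imwrite('pics/m4.png',c)
o=r.get_obs();print(o['ee_pos'],o['orientation'],o['time'])
for n in['headband_crown','headband_foot_a']:
    print(n,[(x['at'],round(x['conf'],2)) for x in r.mark_of('side',n)[:3]])
for n in['rod_grip','punch','bradawl','tool_block']:
    for cn in('side','top'):print(n,cn,[(x['at'],round(x['conf'],2)) for x in r.mark_of(cn,n)[:2]])
for cn,d in(('side',s),('top',t)):print([ (x['extent'],x['conf']) for x in r.recognise(cn,'reset_rod')[:2]])
E
```

```text
time: 12.05
ee_pos: [0.5271, -0.3355, 0.3507]
orientation: [-3.14, 0.001, 0.333]
ft_force: [-0.4, 0.3, -0.4]
gripper_width: 0.047
grip_force: 0.0
[ 0.527  -0.3355  0.3505] [-3.1396  0.0016  0.3331] 12.2
headband_crown []
headband_foot_a [([285.9, 154.4], 0.94), ([185.0, 203.0], 0.24)]
rod_grip side [([179.3, 249.4], 0.85)]
rod_grip top []
punch side [([163.3, 310.4], 0.94)]
punch top [([252.9, 196.8], 0.65), ([158.9, 215.9], 0.38)]
bradawl side [([138.7, 328.3], 0.9), ([304.9, 176.0], 0.3)]
bradawl top []
tool_block side [([160.8, 314.9], 0.78)]
tool_block top [([159.1, 215.3], 0.96)]
[([171.8, 236.1, 183.4, 286.4], 0.83)]
[([237.9, 160.4, 271.0, 216.8], 0.73), ([160.2, 211.4, 170.2, 214.5], 0.48)]
```

View pics/m4.png

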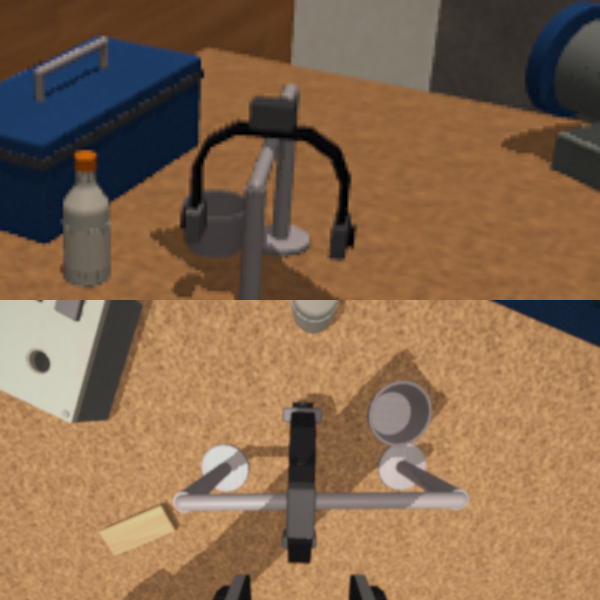

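The headband hangs on the bar with one leg on each side (crown at about (272,130) in the side crop), and the gripper is clear. Next is the rod.

```bash
python3 -m handwheel '[[0.1,0.268,-0.9,0,-0.95],[0.1,0.268,-0.9,0,-0.95],[0.1,0.268,-0.9,0,-0.95],[0.1,0.268,-0.9,0,-0.95],[0.1,0.268,-0.9,0,-0.95],[0.1,0.268,-0.9,0,-0.95],[0.1,0.268,-0.9,0,-0.95],[0.1,0.268,-0.9,0,-0.95],[0.1,0.268,-0.9,0,-0.95],[0.1,0.268,-0.9,0,-0.95],[0.1,0.268,-0.9,0,-0.95],[0.1,0.268,-0.9,0,-0.95]]'
python3 -m handwheel '[[0.1,0,0,0,0],[0.1,0,0,0,0],[0.1,0,0,0,0]]' >/dev/null
python3 - <<'E'
from h import *
np.set_printoptions(precision=4,suppress=True)
w=cam('wrist','w5.png')
o=r.get_obs();print(o['ee_pos'],o['orientation'],o['time'])
for n in['rod_grip','punch','bradawl','aperture','tool_block']:
    print(n,[(x['at'],round(x['conf'],2)) for x in r.mark_of('wrist',n)[:2]],[(x['extent'],round(x['conf'],2)) for x in r.recognise('wrist',n)[:2]])
print('rod at',proj(w,[.5,.277,.177]),proj(w,[.5,.277,.117]))
E
```

```text
time: 14.0
ee_pos: [0.507, 0.133, 0.352]
orientation: [3.141, 0.0, 1.328]
ft_force: [0.2, -0.2, 0.6]
gripper_width: 0.047
grip_force: 0.0
[0.5071 0.1326 0.352 ] [3.1416 0.     1.3265] 14.35
rod_grip [([217.4, 42.3], 0.63), ([212.7, 283.6], 0.52)] [([205.7, 27.7, 231.5, 60.2], 0.67), ([274.5, 292.2, 357.9, 378.4], 0.3)]
punch [([227.1, 10.2], 0.52)] [([215.4, 0.2, 237.6, 16.1], 0.69), ([398.9, 122.5, 446.1, 257.3], 0.49)]
bradawl [([367.6, 359.6], 0.74)] [([271.3, 180.9, 383.6, 260.0], 0.3)]
aperture [([304.1, 228.3], 0.6), ([224.4, 54.8], 0.42)] [([269.4, 179.1, 386.2, 254.4], 0.68)]
tool_block [([230.0, 14.8], 0.8)] [([201.8, 0.0, 256.5, 77.2], 0.87)]
rod at [214.2758  32.0589] [221.2111  41.8917]
```

View pics/w5.png

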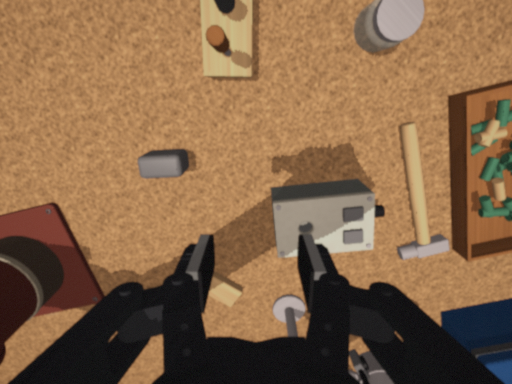

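The wrist view shows the rod handle's top at about (215,34), within 2 px of the prediction (214,32). The hole is at about (306,228).

```bash
python3 -m handwheel '[[0.2,0.09,-0.03,0,0],[0.2,0.18,-0.06,0,0],[0.2,0.277,-0.085,0.05,0],[0.2,0.277,-0.085,0.1,0],[0.2,0.277,-0.085,0.2,0],[0.2,0.277,-0.085,0.2,0],[0.2,0.277,-0.085,0.2,0]]'
python3 - <<'E'
from h import *
np.set_printoptions(precision=4,suppress=True)
w=cam('wrist','w6.png')
o=r.get_obs();print(o['ee_pos'],o['orientation'],o['time'])
for n in['rod_grip','reset_rod']:
    print(n,[(x['at'],round(x['conf'],2)) for x in r.mark_of('wrist',n)[:2]],[(x['extent'],round(x['conf'],2)) for x in r.recognise('wrist',n)[:2]])
print('rod at',proj(w,[.4995,.277,.177]),proj(w,[.4995,.277,.147]),proj(w,o['ee_pos']-np.array([0,0,.05])))
x=r.mark_of('wrist','rod_grip')
if x: print(onz(w,x[0]['at'],.147))
E
```

```text
time: 15.55
ee_pos: [0.4991, 0.2776, 0.2527]
orientation: [-3.141, 0.001, 1.327]
ft_force: [1.2, -0.5, 0.6]
gripper_width: 0.0511
grip_force: 0.0
[0.4998 0.2782 0.2542] [ 3.1403 -0.0013  1.3272] 15.6
rod_grip [([259.7, 193.9], 0.76)] []
reset_rod [] [([245.2, 162.8, 272.9, 209.9], 0.84), ([395.8, 103.5, 493.3, 163.9], 0.46)]
rod at [257.6271 198.9366] [257.4309 187.127 ] [257.8999 210.8914]
[0.5   0.27  0.147]
```

View pics/w6.png

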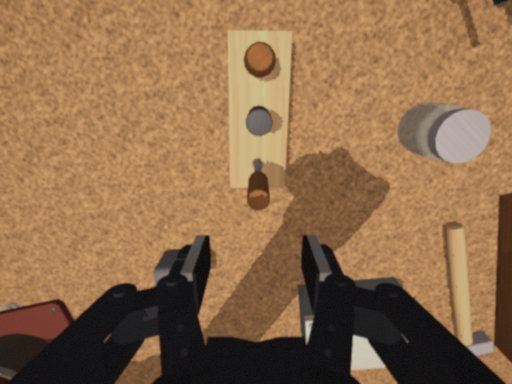

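The handle's top is at (259,200) against a predicted (257.6,199), so the gripper is centred over it. I'll descend and grip.

```bash
python3 -m handwheel '[[0.2,0,0,0.08,0],[0.2,0,0,0.15,0],[0.2,0,0,0.2,0],[0.2,0,0,0.235,0],[0.2,0,0,0.235,0],[0.2,0,0,0.235,0]]'
python3 -m handwheel '[[-1,0,0,0,0],[-1,0,0,0,0],[-1,0,0,0,0],[-1,0,0,0,0],[-1,0,0,0,0],[-1,0,0,0,0]]' 80
python3 -m handwheel '[[-1,0,0,-0.03,0],[-1,0,0,-0.08,0],[-1,0,0,-0.16,0],[-1,0,0,-0.24,0],[-1,0,0,-0.3,0],[-1,0,0,-0.3,0],[-1,0,0,-0.3,0]]'
python3 - <<'E'
from h import *
np.set_printoptions(precision=4,suppress=True)
D={n:cam(n,n+'7.png') for n in('wrist','side','top')}
o=r.get_obs();p=np.array(o['ee_pos']);print(p,o['orientation'],o['time'],o['gripper_width'])
for n in['rod_tip','rod_grip']:
  for c in D: print(n,c,[(x['at'],round(x['conf'],2)) for x in r.mark_of(c,n)[:2]])
tip=p+[0,0,.019-.143]
for c in D: print(c,'expected tip',proj(D[c],tip))
u=np.int32(proj(D['side'],tip));v=np.int32(proj(D['wrist'],tip))
f=lambda I,q,h,k:cv2.resize(I[max(0,q[1]-h):q[1]+h,max(0,q[0]-h):q[0]+h],(400,400),interpolation=cv2.INTER_CUBIC)
print(u,v);cv2.imwrite('pics/m7.png',np.hstack([f(D['side']['color'],u,50,0),f(D['wrist']['color'],v,100,0)]))
E
```

```text
time: 16.45
ee_pos: [0.4994, 0.2783, 0.1355]
orientation: [3.141, -0.001, 1.328]
ft_force: [0.6, -0.0, 0.5]
gripper_width: 0.0514
grip_force: 0.0
time: 17.05
ee_pos: [0.5001, 0.2785, 0.136]
orientation: [3.139, -0.002, 1.328]
ft_force: [1.1, -0.6, 6.3]
gripper_width: 0.0184
grip_force: 78.0
time: 17.75
ee_pos: [0.4989, 0.2782, 0.2853]
orientation: [3.141, -0.0, 1.328]
ft_force: [-0.2, -0.1, -0.6]
gripper_width: 0.0181
grip_force: 78.6
[0.4984 0.2776 0.2833] [-3.1398  0.0015  1.328 ] 17.9 0.01835943288560072
rod_tip wrist [([254.0, 185.4], 0.74), ([258.3, 109.2], 0.49)]
rod_tip side [([181.8, 247.3], 0.76)]
rod_tip top [([163.0, 216.5], 0.38)]
rod_grip wrist [([256.8, 264.8], 0.96)]
rod_grip side [([171.1, 186.3], 0.52)]
rod_grip top [([154.7, 211.4], 0.49)]
wrist expected tip [256.1974 180.8229]
side expected tip [177.7349 245.68  ]
top expected tip [163.386  215.7685]
[177 245] [256 180]
```

View pics/m7.png

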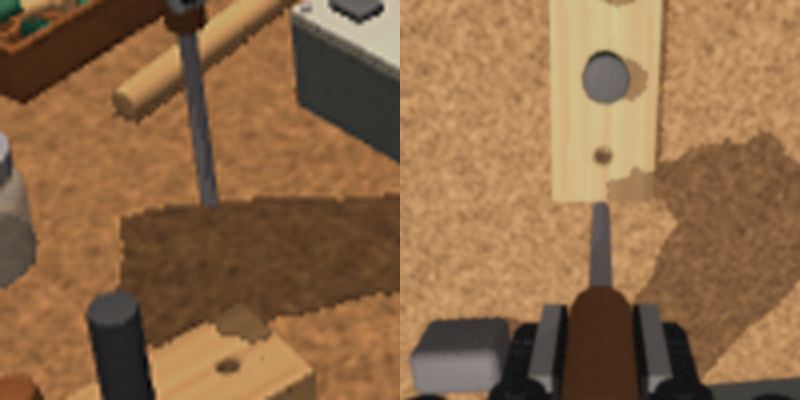

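The rod is held and its tip shows at wrist (256,182) and side (179.2,246). The other two tools are still in the block. I'll triangulate the tip and the hole.

```bash
python3 - <<'E'
from h import *
np.set_printoptions(precision=4,suppress=True)
D={n:cam(n) for n in('wrist','side','top')}
o=r.get_obs();p=np.array(o['ee_pos']);yaw=o['orientation'][2];print(p,o['orientation'])
t,e=tri([ray(D['wrist'],(256,182)),ray(D['side'],(179.2,246))]);X=np.array([np.cos(yaw),np.sin(yaw),0]);Y=np.array([np.sin(yaw),-np.cos(yaw),0])
print('tip',t,e,'tool xy',(t-p)@X,(t-p)@Y,(t-p)[2])
q=onz(D['wrist'],(256,182),p[2]-.124);print('wrist only tool xy',(q-p)@X,(q-p)@Y)
q=onz(D['side'],(179.2,246),p[2]-.124);print('side only',(q-p)@X,(q-p)@Y)
for c in('side','top'):
    x=r.mark_of(c,'aperture');print(c,[(onz(D[c],k['at'],.08),k['conf'],k['at']) for k in x[:2]])
for f,u in(('w',0),):
    pass
for f in('top7.png','side7.png'):
    g=cv2.cvtColor(cv2.imread('pics/'+f),cv2.COLOR_BGR2GRAY);d=D[f[:-5]];c=proj(d,[.5544,-.0112,.08]);i=np.int32(np.round(c));w=g[i[1]-6:i[1]+7,i[0]-8:i[0]+9].astype(int);print(f,c,i);print(w)
E
```

```text
[0.499  0.2781 0.2844] [-3.1414  0.      1.328 ]
tip [0.4974 0.2754 0.1571] [0.0005, 0.0005] tool xy -0.002978525913503362 -0.0008722315455752744 -0.12730219239683463
wrist only tool xy -0.0014013665441980452 -0.000756545544467887
side only -0.0015389961686129506 -0.004501039461705429
side [(array([ 0.5646, -0.024 ,  0.08  ]), 0.97, [240.3, 200.4]), (array([ 0.4496, -0.3486,  0.08  ]), 0.72, [331.9, 163.7])]
top [(array([ 0.5626, -0.0108,  0.08  ]), 0.8, [253.0, 198.0])]
top7.png [253.1533 200.3774] [253 200]
[[218 217 217 216 219 219 216 220 219 221 217 217 217 218 217 219 217]
 [218 219 218 220 219 215 201 219 220 221 220 219 218 218 218 219 216]
 [218 219 219 218 221 222 214 203 199 199 215 222 220 218 217 218 219]
 [219 219 217 220 220 201 131 103 114 135 156 202 220 219 219 217 218]
 [219 218 219 222 215 146  98 162 218 204 137 158 206 219 218 218 217]
 [217 219 219 221 199 131 165 228 228 224 212 181 207 219 220 217 217]
 [218 219 219 219 194 153 169 225 222 221 223 215 201 217 218 218 218]
 [218 219 218 218 194 160 171 222 224 222 220 217 209 218 217 217 218]
 [218 219 219 221
[... 602 characters left out ...]
188 189 190 190 187 189 188 185 187 192 191 189 189 189 189]
 [191 189 190 190 184 181 154 156 155 150 161 174 181 191 191 189 189]
 [191 191 193 180 148 123 108 110 109  96 109 123 163 178 191 189 188]
 [192 192 194 154  97  90  95  98  97  91  91  79 123 178 191 191 189]
 [193 193 194 152  83  73  70  63  63  62  64  66  98 188 192 190 189]
 [193 192 195 186 142  76  39  32  33  31  64  99 171 193 191 190 189]
 [191 193 194 195 187 174 171 137 135 168 173 177 195 192 190 191 191]
 [192 192 193 193 194 196 197 187 184 195 195 194 193 191 191 191 191]
 [192 193 192 192 193 193 194 194 194 193 192 193 193 193 192 191 191]
 [192 193 193 192 193 193 194 193 192 192 192 193 193 192 192 192 193]]
```

```bash
python3 -m handwheel '[[-1,-0.07,0.033,0,0],[-1,-0.15,0.07,0,0],[-1,-0.23,0.107,0,0],[-1,-0.31,0.144,0,0],[-1,-0.39,0.182,0,0],[-1,-0.46,0.214,0,0],[-1,-0.51,0.238,0,0],[-1,-0.53,0.247,0,0],[-1,-0.53,0.247,0,0],[-1,-0.53,0.247,0,0],[-1,-0.53,0.247,0,0]]'
python3 -m handwheel '[[-1,0,0,0.04,0],[-1,0,0,0.08,0],[-1,0,0,0.08,0],[-1,0,0,0.08,0]]'
python3 - <<'E'
from h import *
np.set_printoptions(precision=4,suppress=True)
D={n:cam(n,n+'8.png') for n in('wrist','side')}
o=r.get_obs();p=np.array(o['ee_pos']);print(p,o['orientation'],o['time'])
S,W=D['side'],D['wrist'];tip=p-[0,0,.126]
u=np.int32(proj(S,tip));v=np.int32(proj(W,tip));print('exp tip',u,v,'hole',proj(S,[.5545,-.0105,.08]),proj(W,[.5545,-.0105,.08]))
f=lambda I,q,h:cv2.resize(I[q[1]-h:q[1]+h,q[0]-h:q[0]+h],(400,400),interpolation=cv2.INTER_CUBIC)
cv2.imwrite('pics/m8.png',np.hstack([f(S['color'],u,25),f(W['color'],v,50)]))
E
```

```text
time: 19.55
ee_pos: [0.555, -0.0066, 0.2847]
orientation: [3.142, -0.001, 1.331]
ft_force: [0.2, -0.1, -1.6]
gripper_width: 0.018
grip_force: 78.5
time: 19.95
ee_pos: [0.5551, -0.0078, 0.2449]
orientation: [-3.141, -0.0, 1.33]
ft_force: [0.6, -0.6, -0.8]
gripper_width: 0.0186
grip_force: 78.5
[ 0.5557 -0.0082  0.2458] [ 3.1401 -0.0004  1.3289] 20.05
exp tip [239 191] [257 180] hole [240.4116 203.852 ] [256.6185 172.0837]
```

View pics/m8.png

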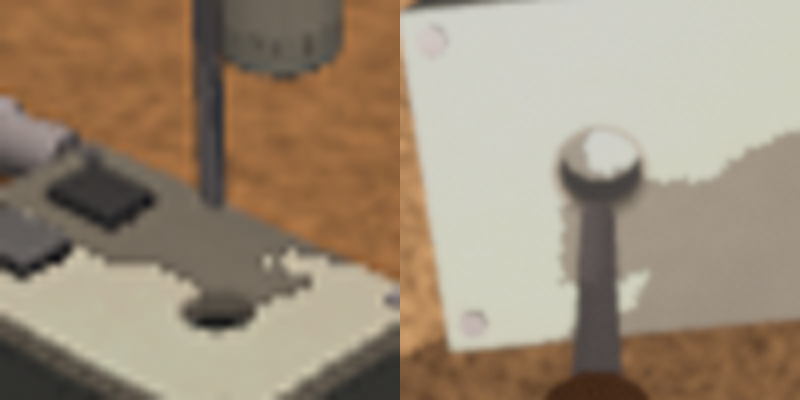

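The side view shows the tip at (240.6,191.4) above the hole at (241.2,204.5). In the wrist view they are at (256.5,181.2) and (257,172). I have now viewed 12 pictures, over the limit of 10, so I'll use numbers only from here.

```bash
python3 - <<'E'
from h import *
np.set_printoptions(precision=4,suppress=True)
S,W=cam('side'),cam('wrist')
t,e=tri([ray(W,(256.5,181.2)),ray(S,(240.6,191.4))]);print('tip',t,e)
h,e=tri([ray(W,(257,172)),ray(S,(241.2,204.5))]);print('hole',h,e,onz(W,(257,172),.08),onz(S,(241.2,204.5),.08))
o=r.get_obs();print(o['ee_pos'],o['orientation'],o['time'])
E
```

```text
tip [ 0.5545 -0.0111  0.1178] [0.0013, 0.0013]
hole [ 0.555  -0.0131  0.076 ] [0.0009, 0.0009] [ 0.5559 -0.0114  0.08  ] [ 0.5509 -0.0091  0.08  ]
[ 0.5557 -0.0086  0.2456] [ 3.14   -0.0003  1.3282] 20.15
```

The tip is within about 1 mm of the hole's centre. I'll descend in stages.

```bash
python3 -m handwheel '[[-1,0,0,0.04,0],[-1,0,0,0.07,0],[-1,0,0,0.1,0],[-1,0,0,0.12,0],[-1,0,0,0.14,0],[-1,0,0,0.14,0],[-1,0,0,0.14,0]]'
python3 -m handwheel '[[-1,0,0,0.006,0],[-1,0,0,0.012,0],[-1,0,0,0.018,0],[-1,0,0,0.018,0],[-1,0,0,0.018,0]]' 110
```

```text
time: 20.85
ee_pos: [0.5553, -0.0089, 0.1747]
orientation: [3.142, -0.0, 1.328]
ft_force: [0.3, 0.4, -0.8]
gripper_width: 0.0181
grip_force: 78.6
time: 21.35
ee_pos: [0.5551, -0.0089, 0.1655]
orientation: [-3.141, -0.0, 1.328]
ft_force: [0.0, 0.8, -1.6]
gripper_width: 0.018
grip_force: 107.3
```

```bash
python3 -m handwheel '[[-1,0,0,0.004,0],[-1,0,0,0.008,0],[-1,0,0,0.008,0],[-1,0,0,0.008,0]]'
```

```text
time: 21.75
ee_pos: [0.5554, -0.0089, 0.1617]
orientation: [3.141, -0.0, 1.328]
ft_force: [0.7, 0.7, 2.2]
gripper_width: 0.0176
grip_force: 107.2
```

```bash
python3 -m handwheel '[[-1,0,0,0.004,0],[-1,0,0,0.008,0],[-1,0,0,0.008,0],[-1,0,0,0.008,0]]';python3 -m handwheel '[[-1,0,0,0.002,0],[-1,0,0,0.004,0],[-1,0,0,0.004,0],[-1,0,0,0.004,0]]'
```

```text
time: 22.15
ee_pos: [0.5554, -0.0089, 0.1577]
orientation: [3.141, -0.0, 1.328]
ft_force: [0.7, 1.1, 3.3]
gripper_width: 0.0174
grip_force: 107.2
time: 22.55
ee_pos: [0.5554, -0.0088, 0.156]
orientation: [3.141, -0.0, 1.328]
ft_force: [-0.7, 0.1, 6.9]
gripper_width: 0.0176
grip_force: 107.8
```

```bash
python3 -m handwheel '[[-1,0,0,0.002,0],[-1,0,0,0.003,0],[-1,0,0,0.003,0],[-1,0,0,0.003,0]]'
```

```text
time: 22.95
ee_pos: [0.5559, -0.0086, 0.1557]
orientation: [3.14, -0.0, 1.328]
ft_force: [-2.0, -0.4, 15.5]
gripper_width: 0.0177
grip_force: 108.6
```

It has reached the hard stop: the force jumped with almost no travel. I'll hold and check that it is steady and the headband is still hung.

```bash
python3 -m handwheel '[[-1,0,0,0,0],[-1,0,0,0,0],[-1,0,0,0,0],[-1,0,0,0,0],[-1,0,0,0,0],[-1,0,0,0,0],[-1,0,0,0,0],[-1,0,0,0,0]]'
python3 - <<'E'
from h import *
S=cam('side');a=cv2.imread('pics/side8.png')
print('rail region diff',cv2.absdiff(a,S['color'])[80:200,270:350].max())
for n in['headband_foot_a','rod_grip']: print(n,[(x['at'],round(x['conf'],2)) for x in r.mark_of('side',n)[:2]])
o=r.get_obs();print(o['ee_pos'],o['ft_force'],o['grip_force'],o['time'])
E
```

```text
time: 23.75
ee_pos: [0.5558, -0.0087, 0.1557]
orientation: [3.14, -0.0, 1.328]
ft_force: [-3.1, 0.1, 15.9]
gripper_width: 0.0177
grip_force: 108.6
rail region diff 6
headband_foot_a [([331.1, 163.8], 0.84), ([286.0, 158.6], 0.76)]
rod_grip [([238.7, 175.7], 0.44)]
[ 0.55582129 -0.00868025  0.15569412] [-2.15365156 -0.40656148 15.82596307] 108.584303855896 23.9
```

```bash
python3 -c "
from bench import r
print(r.job_done())"
```

```text
the job is handed in; nothing more can be done
None
```

The job is handed in at about 24 s: the headband hangs over the rail and is released, and the gripped rod holds the reset button on its hard stop at about 16 N. I viewed 12 pictures, 2 over the limit of 10.

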